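# Slide the coin board out over the shelf edge

### The job

With the fingertips, push the smoky quartz paperweight sideways along the oak shelf, out of the coin board's way, and then slide the thin green coin board towards the shelf's far edge until it overhangs squarely up to its brass line, with the line right above the edge, so that I can take it by the overhanging end. The board must not touch the paperweight, both stay on the shelf and are only pushed, never lifted, the paperweight stays standing, and everything else is left where it is.

Things in the scene. Friction and masses are not known exactly. Their poses are not given: they have to be found in the camera images.
- shelf: Low flat oak coin cabinet whose top is the shelf, fixed to the table: 320 mm deep (x) by 560 mm wide (y), its plain flat top 60 mm above the table. Origin at the centre of its underside, on the table; x points at its far edge, away from the robot, z up. Its top is clear between 150 mm left and 150 mm right of its middle line, apart from the board and the paperweight.
- shelf_edge (a point): Middle of the shelf's far top edge (160 mm along the shelf's x from its centre, at the height of the top, 60 mm). Axes as the shelf's: x points out over the edge, at right angles to it, y runs along the edge.
- board: Loose flat dark green slab, 110 (x) by 80 (y) by 7 mm thick, 0.06 to 0.13 kg, coins set flush in its rear half, a 4 mm wide brass line across it. Origin: centre of its underside; x points to its leading end. It starts turned up to 0.2 rad against the shelf, the line 140 to 190 mm short of the edge; it stops where it is left. Pushed at two points of its rear end it turns square to the pusher.
- board_line (a point): Middle of the brass line, at the level of the board's underside, 25 mm along the board's x from its origin (30 mm behind the leading end). Axes as the board's.
- quartz: Smoky quartz paperweight: dark brown, almost black round block, 50 mm across and straight-sided to 22 mm height, above that tapering to 44 mm height; 0.13 to 0.25 kg, loose, standing on the shelf about 125 mm ahead of the board's centre (45 mm ahead of its leading end), in its way. Origin at the centre of its underside. It slides on dry friction; push it low.
- loupe: Black bakelite loupe, 48 mm across, 36 mm tall, loose near one end of the shelf (at least 190 mm to the side of its middle). Origin at the centre of its underside. Bystander.
- dish: Silver-plated coin dish, 90 mm across, 16 mm high, loose near the other end of the shelf (at least 190 mm to the side of its middle). Origin at the centre of its underside. Bystander.
- tweezer_stand: Brass tweezer stand with bone handle, foot 72 mm across, about 125 mm tall, loose on the table beside the shelf. Origin at the centre of its underside. Bystander.
- coin_lid_handle (a point): Brass knob of the hinged lid of the tin coin box, which is fixed on the table beside the shelf (box 110 by 150 by 55 mm; the lid may stand partly open, to about 200 mm above the table). Bystander.
There are look-alikes about, which are no part of the job. What is shaped like the quartz but blue or purple is not meant.

How it is judged:
On the way:
1. the paperweight is pushed aside (more than 20 mm) while the board's brass line is still more than 40 mm short of the edge (distance of quartz from where it was at the start of the episode above 0.02 m and x of board_line in the frame of shelf_edge below -0.04 m), for 0.1 s.
At the end, for the whole second after the job is handed in: The board lies flat and still on the shelf with the middle of its brass line within 6 mm of straight above the far edge and within 0.10 rad of square to it; the paperweight stands upright and still on the shelf, more than 20 mm from where it started, and does not touch the board (x of board_line in the frame of shelf_edge between -0.006 and 0.006 m and angle between the x axis of board and the x axis of shelf, either way round below 0.1 rad and y of board in the frame of shelf between -0.2 and 0.2 m and height (world z) of board between 0.056 and 0.064 m and angle between board's own z axis and vertical below 0.05 rad and linear speed of each of board, quartz below 0.01 m/s and height (world z) of quartz between 0.056 and 0.064 m and angle between quartz's own z axis and vertical below 0.1 rad and distance of quartz from where it was at the start of the episode above 0.02 m and contact force between board and quartz below 0.1 N).
It fails at once if the board was lifted (more than 12 mm) or fell off the shelf (height (world z) of board above 0.072 m or height (world z) of board below 0.045 m).
It fails at once if the paperweight was lifted (more than 12 mm), tipped or fell off the shelf (height (world z) of quartz above 0.072 m or height (world z) of quartz below 0.045 m or angle between quartz's own z axis and vertical above 0.35 rad).
It fails at once if the board touched the paperweight (contact force between board and quartz above 0.2 N).
It fails at once if the loupe, dish or tweezer stand was moved more than 15 mm, or the coin box's lid more than 20 mm (distance of any of loupe, dish, tweezer_stand from where it was at the start of the episode above 0.015 m or distance of coin_lid_handle from where it was at the start of the episode above 0.02 m).
It also fails if it takes over 58 s, if anything falls off the work surface, if the arm or the gripper's body presses on something with over 40 N, if the wrist force passes 120 N, or if a joint passes its speed limit or range.

### The arm

A 6-joint arm with a two-finger parallel gripper is mounted at the origin on the work surface. World frame = base frame: x ahead of the robot, y to its left, z up, the work surface at z = 0. Lengths are in m, angles in rad, forces in N, time in s.
With the tool pointing down it reaches from about 0.25 to 0.725 m from the base axis. Payload 4 kg.
Tool frame: the origin (TCP) lies at the very end of the fingers, on their centre line; the grasp point (between the pads) lies 19 mm behind it; x points along the fingers, y is the direction in which the jaws open and shut, and the axes are right-handed (so a half turn about x gives the same grasp; the last joint's range is limited). The gripper opens to 85 mm and grips with 20 to 120 N. Pads are 22 mm wide; open, the fingers measure 114 mm over their backs; the gripper's body (76 mm by 85 mm) begins 54 mm behind the grasp point. The pads swing forward as they close: fully open they stand 13 mm farther back than shut.
Start: joints at [-1.124, 0.241, 0.005, 1.335, 0, 1.571], TCP at [0.216, -0.451, 0.231] pointing down, gripper open.
Joint ranges: [-2.72, 2.72], [-1.05, 1.87], [-1.09, 1.28], [-1.99, 2.15], [-1.42, 1.44], [-3.14, 3.14]. Speed limits (rad/s): [2.79, 2.79, 3.14, 3.14, 3.14, 3.14].

### API

Orientations are given as a unit quaternion [x, y, z, w].
In Python, from workcell import get_obs, camera, job_done gives the robot as it stands. The module is installed in compiled form; this text tells all that it offers.
- The arm moves only by the tool arm_command, never from a script. Its argument "motion" is a list of rows, each an object of numbers: "x", "y", "z": the shift along the tool's x, y, z in m; "roll": the turn about the tool's x in rad; "fingers": the opening, from 0 (shut) to 1 (fully open). A call has 1 to 20 rows; each row shifts and turns the pose as measured when the row begins, along the tool's axes as they then stand; what a row does not reach is not made up. A row lasts 1/12 s, in which the tool goes at most 41.7 mm and 7.16 degrees, less where a joint would pass 70% of its speed; a pose out of reach is approached as far as the arm can. A call is refused whole if a number of a shift passes 0.0417 or a number of a turn 0.125, either way. A call with a gripper value outside its range is refused whole. The fingers move at their own pace and stop on an object; the grip force is fixed at half the most. Time passes only in rows, so rows that do not move let the fingers close. It gives the time, the measured TCP pose, the force and the opening at its end, in the units of the state.
- get_obs(): the state, without advancing time (a new reading comes with each control period).
- camera(name): name is "side" or "top" or "wrist"; returns a dict with "frame" (420x560x3 uint8, red, green, blue), "intrinsics" (3x3 intrinsics, pixels), "rvec" (rotation vector, rad) and "tvec" (3), from world to camera coordinates, as OpenCV has them. Camera axes: x right, y down, z forward; pixel columns grow to the right and rows downward; lengths in m; the calibration is good to about 2 mm. A picture is of the moment at which its call begins. There is no depth.
- job_done(): hands the job in, once; it reports no verdict.
The state is a dict: "clock": time; "joint_pos": joint angles; "joint_vel": joint speeds; "tau": joint torques, N m; "eef_pos": TCP position; "tool_rot": TCP orientation; "ft_force": force on the tool from outside, world axes, zero at the start; "ft_torque": the same for the moment, N m; "grip_width": finger opening in m.
Only numpy, scipy, OpenCV 4.12 (cv2) and the standard library are available. Lean on these libraries where they do the work, as an engineer would, in place of code of your own. Each camera call takes 0.05 s, during which the arm holds its last target.

## Working session

There is one attempt and no reset: what is moved stays moved. The work goes in short steps, Python scripts to look and compute and a tool call to move; the robot and the scene stay as the last step left them, time stands still between calls to the robot, and variables do not carry over. Pictures are saved under pics/ and viewed, and the job is handed in when it is done.

Besides the shell and the picture viewer there is one more tool, called by a JSON object that holds its "op" and its "data". arm_command: Moves the arm, as the interface text tells. Its arguments: {"type":"object","properties":{"motion":{"type":"array","items":{"type":"object","properties":{"x":{"type":"number"},"y":{"type":"number"},"z":{"type":"number"},"roll":{"type":"number"},"fingers":{"type":"number"}}}}},"required":["motion"]}

```bash
mkdir -p pics
cat > h.py <<'E'
import numpy as np, cv2
from workcell import get_obs, camera, job_done
def snap(n,f):
    c=camera(n); cv2.imwrite(f'pics/{f}.png',c['frame'][:,:,::-1]); np.savez(f'pics/{f}.npz',**{k:np.array(v) for k,v in c.items()}); return c
def load(f): return dict(np.load(f'pics/{f}.npz'))
def p2w(c,uv,z):
    R,_=cv2.Rodrigues(np.array(c['rvec'],float)); t=np.array(c['tvec'],float).ravel(); K=np.array(c['intrinsics'])
    uv=np.atleast_2d(uv); d=(R.T@np.linalg.solve(K,np.c_[uv,np.ones(len(uv))].T)).T
    o=-R.T@t; return o+d*((z-o[2])/d[:,2])[:,None]
def w2p(c,P):
    return cv2.projectPoints(np.array(P,float).reshape(-1,3),np.array(c['rvec'],float),np.array(c['tvec'],float),np.array(c['intrinsics'],float),None)[0].reshape(-1,2)
def crop(f,x0,y0,x1,y1,s,o):
    im=cv2.imread(f'pics/{f}.png')[y0:y1,x0:x1]; cv2.imwrite(f'pics/{o}.png',cv2.resize(im,None,fx=s,fy=s,interpolation=cv2.INTER_CUBIC))
E
python3 - <<'E'
from h import *
for n in ['top','side','wrist']:
    c=snap(n,n+'0')
print(get_obs())
E
```

```text
{'clock': 0.15, 'joint_pos': array([-1.12397137e+00,  2.41252037e-01,  4.05950024e-03,  1.33520152e+00,
        1.29838255e-07,  1.57079178e+00]), 'joint_vel': array([ 0.00086787, -0.0036119 ,  0.00378807, -0.00010737, -0.00078154,
       -0.00025996]), 'tau': array([-1.64826497e-04, -3.72634220e+01,  2.52639359e+01,  1.23470961e-02,
        1.32898032e-05, -4.39731323e-06]), 'eef_pos': array([ 0.21585028, -0.45049031,  0.23062127]), 'tool_rot': array([-0.68940742, -0.15721794,  0.68965763, -0.15611624]), 'ft_force': array([-0.72086323, -0.08014452,  0.28535326]), 'ft_torque': array([ 0.01341087, -0.01532289, -0.02666395]), 'grip_width': 0.08530676337173862}
```

View pics/top0.png

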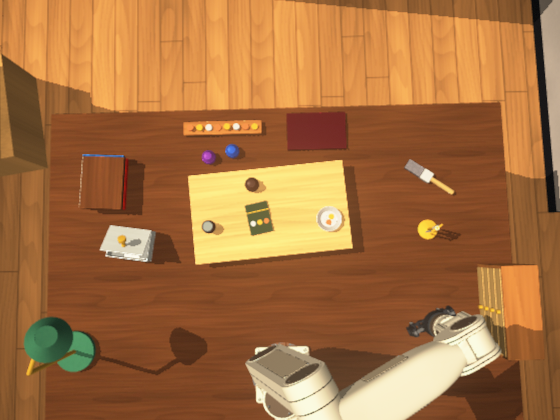

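View pics/side0.png

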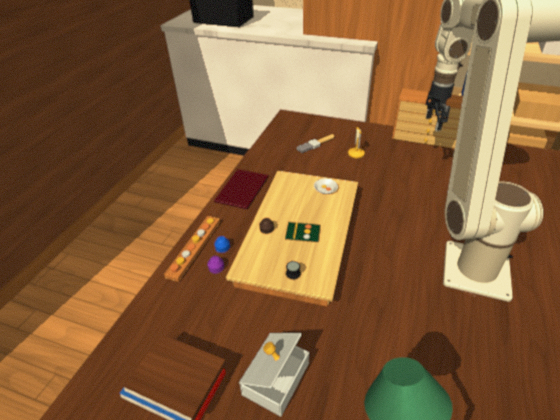

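Top view: the board is at about (259,218), the quartz at (252,184), the loupe at (208,227) and the dish at (330,219). The blue and purple look-alikes sit beyond the shelf. I'll enlarge the shelf.

Run:
```python
from h import *
crop('top0',180,150,360,270,4.4,'t0a'); crop('top0',225,170,295,242,8,'t0b')
```

```text
(no output)
```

View pics/t0a.png

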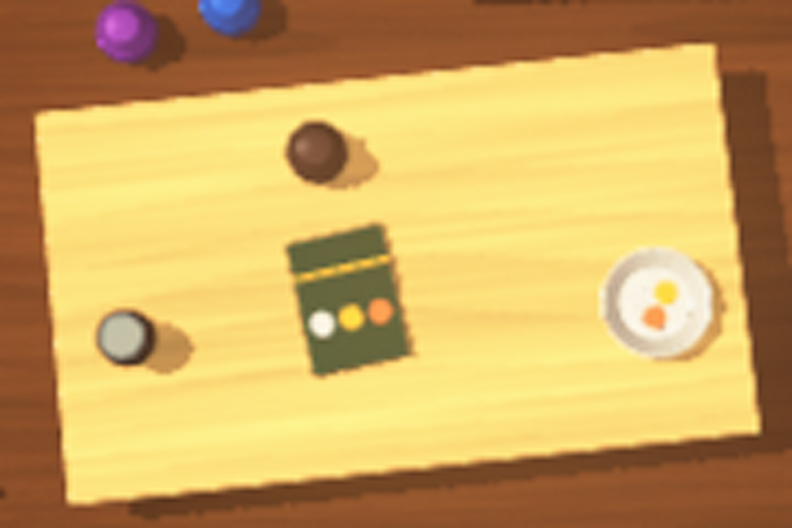

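View pics/t0b.png

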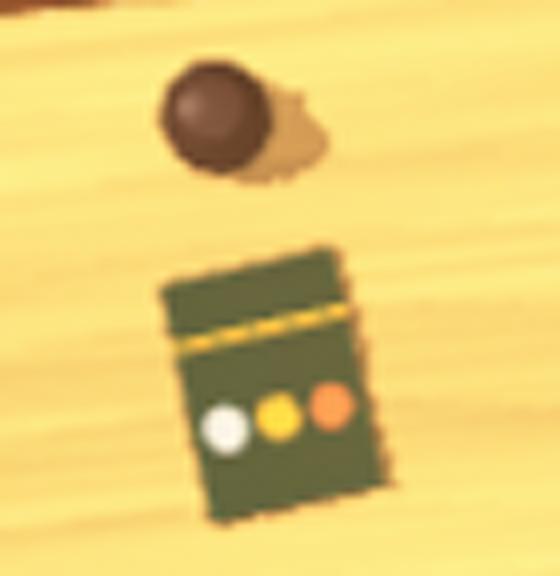

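```bash
cat > fit.py <<'E'
from h import *
from scipy.optimize import least_squares
def o(p,s,x0,y0): return (np.array(p,float)+.5)/s-.5+[x0,y0]
def fitrect(c,px,z,L,W):
    # px order: far-left, far-right, near-right, near-left
    P=p2w(c,px,z)[:,:2]; loc=np.array([[L/2,W/2],[L/2,-W/2],[-L/2,-W/2],[-L/2,W/2]])
    def g(q):
        ca,sa=np.cos(q[2]),np.sin(q[2]); return loc@np.array([[ca,sa],[-sa,ca]])+q[:2]
    r=least_squares(lambda q:(g(q)-P).ravel(),[*P.mean(0),0]); return r.x,r.fun.reshape(-1,2)
E
python3 - <<'E'
from fit import *
c=load('top0')
s,f=fitrect(c,o([(36,114),(715,45),(760,433),(68,504)],4.4,180,150),.06,.32,.56);print('shelf',s,f*1e3)
b,f=fitrect(c,o([(162,288),(338,247),(388,486),(210,524)],8,225,170),.067,.11,.08);print('board',b,f*1e3)
q=p2w(c,o([(216,117)],8,225,170),.08)[0];print('q',q)
e=p2w(c,o([(160,117),(272,117),(216,60),(216,174)],8,225,170),.082);print(e)
l=p2w(c,o([(178,346),(352,309)],8,225,170),.067);print('line',l)
for n,p,z in [('loupe',(125,337),.096),('dish',(657,303),.07)]: print(n,p2w(c,o([p],4.4,180,150),z))
print('stand',p2w(c,[(428,229)],.03))
R=lambda a:np.array([[np.cos(a),np.sin(a)],[-np.sin(a),np.cos(a)]])
print('in shelf: line',R(s[2])@(l.mean(0)[:2]-s[:2]),'q',R(s[2])@(q[:2]-s[:2]),'b',R(s[2])@(b[:2]-s[:2]),b[2]-s[2])
print('cam', -cv2.Rodrigues(c['rvec'])[0].T@c['tvec'])
E
```

```text
shelf [0.5784018 0.030885  0.0748875] [[ 0.8332916   0.63445382]
 [ 0.73654677 -0.27526405]
 [-0.82259032 -0.41654369]
 [-0.74724805  0.05735392]]
board [0.5562997  0.0685291  0.18522821] [[ 1.68292767  0.32823385]
 [ 0.18252071  0.50205038]
 [-0.9125162  -0.13428215]
 [-0.95293217 -0.69600209]]
q [0.67565787 0.09122409 0.08      ]
[[0.67605448 0.11593609 0.082     ]
 [0.67470329 0.06627125 0.082     ]
 [0.70091234 0.09057676 0.082     ]
 [0.64992061 0.0916259  0.082     ]]
line [[0.57521524 0.11102781 0.067     ]
 [0.58963971 0.03326893 0.067     ]]
loupe [[0.52965626 0.24523236 0.096     ]]
dish [[ 0.54699423 -0.17987945  0.07      ]]
stand [[ 0.50187096 -0.54019657  0.03      ]]
in shelf: line [0.00710161 0.04084653] q [0.1014979  0.05289351] b [-0.01922371  0.03919222] 0.11034071610787304
cam [ 0.43458077 -0.01416348  1.80800098]
```

Run:
```python
from h import *
from scipy.spatial.transform import Rotation as R
o=get_obs(); M=R.from_quat(o['tool_rot']).as_matrix(); print(M.round(3))
a=0.075
S=np.array([.5784,.0309]); ex=np.array([np.cos(a),np.sin(a)]); ey=np.array([-np.sin(a),np.cos(a)])
yaw=np.arctan2(M[1,1],M[0,1]); zaw=np.arctan2(M[1,2],M[0,2]); print('yaw of tool y',yaw,'z',zaw,'j6',o['joint_pos'][5])
for n,l in [('start quartz',(.1015,-.008)),('end',(.1015,.105)),('board behind',(-.11,.039)),('board end',(.08,.039))]:
    print(n,S+l[0]*ex+l[1]*ey)
c=load('wrist0');print(c['tvec'])
```

```text
[[-0.001  0.432 -0.902]
 [ 0.001 -0.902 -0.432]
 [-1.    -0.002 -0.   ]]
yaw of tool y -1.123966818850207 z -2.6947631458641683 j6 1.5707917754881382
start quartz [0.6802141  0.03052785]
end [0.67174705 0.14321019]
board behind [0.46578697 0.0615481 ]
board end [0.65525285 0.07578474]
[-0.49785764 -0.04149602  0.3803407 ]
```

View pics/wrist0.png

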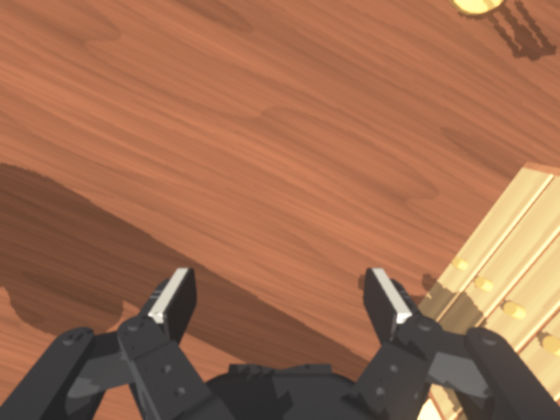

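The fits agree to about 1 mm. I'll roll so that tool y lies along shelf x, half close the fingers, then travel to the right of the quartz.

{"op": "arm_command", "data": {"motion": [{"roll":-0.12,"fingers":0.3},{"roll":-0.12,"fingers":0.3},{"roll":-0.12,"fingers":0.3},{"roll":-0.12,"fingers":0.3},{"roll":-0.12,"fingers":0.3},{"roll":-0.12,"fingers":0.3},{"roll":-0.12,"fingers":0.3},{"roll":-0.12,"fingers":0.3},{"roll":-0.12,"fingers":0.3},{"roll":-0.12,"fingers":0.3}]}}

```text
schema error: expected keys x, y, z, roll, fingers
```

```bash
cat > st.py <<'E'
from h import *
from scipy.spatial.transform import Rotation as R
S=np.array([.5784,.0309]); a=.075; ex=np.array([np.cos(a),np.sin(a)]); ey=np.array([-np.sin(a),np.cos(a)])
def st():
    o=get_obs(); M=R.from_quat(o['tool_rot']).as_matrix(); p=o['eef_pos']; d=p[:2]-S
    print('t',round(o['clock'],2),'shelf xy',(d@ex).round(4),(d@ey).round(4),'z',p[2].round(4),'tooly yaw rel shelf',round(np.arctan2(M[1,1],M[0,1])-a,3),'tilt',M[:,0].round(3),'F',o['ft_force'].round(2),'w',round(o['grip_width'],4),'j',o['joint_pos'].round(2))
if __name__=='__main__': st()
E
python3 st.py
```

```text
t 0.15 shelf xy -0.3976 -0.4529 z 0.2306 tooly yaw rel shelf -1.199 tilt [-0.001  0.001 -1.   ] F [-0.72 -0.08  0.29] w 0.0853 j [-1.12  0.24  0.    1.34  0.    1.57]
```

{"op": "arm_command", "data": {"motion": [{"x":0,"y":0,"z":0,"roll":-0.12,"fingers":0.3},{"x":0,"y":0,"z":0,"roll":-0.12,"fingers":0.3},{"x":0,"y":0,"z":0,"roll":-0.12,"fingers":0.3},{"x":0,"y":0,"z":0,"roll":-0.12,"fingers":0.3},{"x":0,"y":0,"z":0,"roll":-0.12,"fingers":0.3},{"x":0,"y":0,"z":0,"roll":-0.12,"fingers":0.3},{"x":0,"y":0,"z":0,"roll":-0.12,"fingers":0.3},{"x":0,"y":0,"z":0,"roll":-0.12,"fingers":0.3},{"x":0,"y":0,"z":0,"roll":-0.12,"fingers":0.3},{"x":0,"y":0,"z":0,"roll":-0.12,"fingers":0.3}]}}

```text
clock: 0.98
eef_pos: [0.2146, -0.4478, 0.2264]
tool_rot: [0.47, 0.534, -0.466, 0.526]
ft_force: [-0.3, 0.2, -0.1]
grip_width: 0.0257
```

```bash
python3 st.py
```

```text
t 0.98 shelf xy -0.3987 -0.4501 z 0.2264 tooly yaw rel shelf 0.049 tilt [-0.005  0.01  -1.   ] F [-0.26  0.22 -0.11] w 0.0257 j [-1.12  0.25 -0.    1.34  0.    0.32]
```

{"op": "arm_command", "data": {"motion": [{"x":-0.0004,"y":0.031,"z":-0.028,"roll":0.004,"fingers":0.3},{"x":-0.0004,"y":0.031,"z":-0.028,"roll":0.004,"fingers":0.3},{"x":-0.0004,"y":0.031,"z":-0.028,"roll":0.004,"fingers":0.3},{"x":-0.0004,"y":0.031,"z":-0.028,"roll":0.004,"fingers":0.3},{"x":-0.0004,"y":0.031,"z":-0.028,"roll":0.004,"fingers":0.3},{"x":-0.0004,"y":0.031,"z":-0.028,"roll":0.004,"fingers":0.3},{"x":-0.0004,"y":0.031,"z":-0.028,"roll":0.004,"fingers":0.3},{"x":-0.0004,"y":0.031,"z":-0.028,"roll":0.004,"fingers":0.3},{"x":-0.0004,"y":0.031,"z":-0.028,"roll":0.004,"fingers":0.3},{"x":-0.0004,"y":0.031,"z":-0.028,"roll":0.004,"fingers":0.3},{"x":-0.0004,"y":0.031,"z":-0.028,"roll":0.004,"fingers":0.3},{"x":-0.0004,"y":0.031,"z":-0.028,"roll":0.004,"fingers":0.3},{"x":0,"y":0,"z":0,"roll":0,"fingers":0.3}]}}

```text
clock: 2.07
eef_pos: [0.5514, -0.0731, 0.2274]
tool_rot: [0.484, 0.522, -0.482, 0.511]
ft_force: [0.2, -0.4, 0.3]
grip_width: 0.0257
```

```bash
python3 st.py
```

```text
t 2.07 shelf xy -0.0347 -0.1017 z 0.2274 tooly yaw rel shelf -0.007 tilt [-0.009  0.012 -1.   ] F [ 0.22 -0.43  0.33] w 0.0257 j [-0.14  0.36  0.16  1.38  0.01  1.37]
```

{"op": "arm_command", "data": {"motion": [{"x":0.018,"y":0.0275,"z":-0.0185,"roll":0,"fingers":0.3},{"x":0.018,"y":0.0275,"z":-0.0185,"roll":0,"fingers":0.3},{"x":0.018,"y":0.0275,"z":-0.0185,"roll":0,"fingers":0.3},{"x":0.018,"y":0.0275,"z":-0.0185,"roll":0,"fingers":0.3},{"x":0.018,"y":0.0275,"z":-0.0185,"roll":0,"fingers":0.3},{"x":0,"y":0,"z":0,"roll":0,"fingers":0.3}]}}

```text
clock: 2.57
eef_pos: [0.6848, 0.0348, 0.1309]
tool_rot: [0.482, 0.523, -0.482, 0.512]
ft_force: [-0.8, -1.4, -1.6]
grip_width: 0.0258
```

Run:
```python
from st import *
st(); snap('wrist','w1'); snap('top','t1'); snap('side','s1'); crop('side','s1' and 0,0,1,1,1,'x') if 0 else None
crop('s1',220,150,360,280,5.5,'s1a')
```

```text
t 2.57 shelf xy 0.1064 -0.004 z 0.1309 tooly yaw rel shelf -0.003 tilt [-0.012  0.01  -1.   ] F [-0.82 -1.38 -1.63] w 0.0258 j [0.05 0.68 0.43 1.33 0.01 1.55]
```

View pics/w1.png

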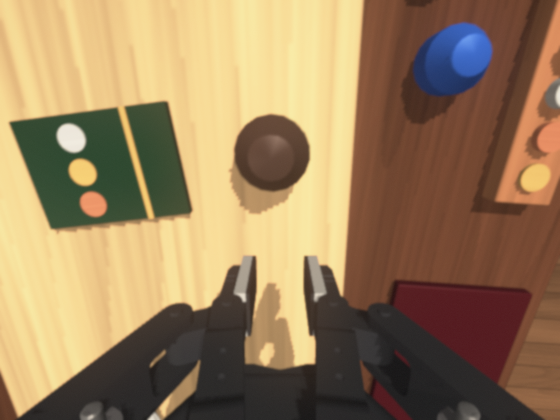

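View pics/s1a.png

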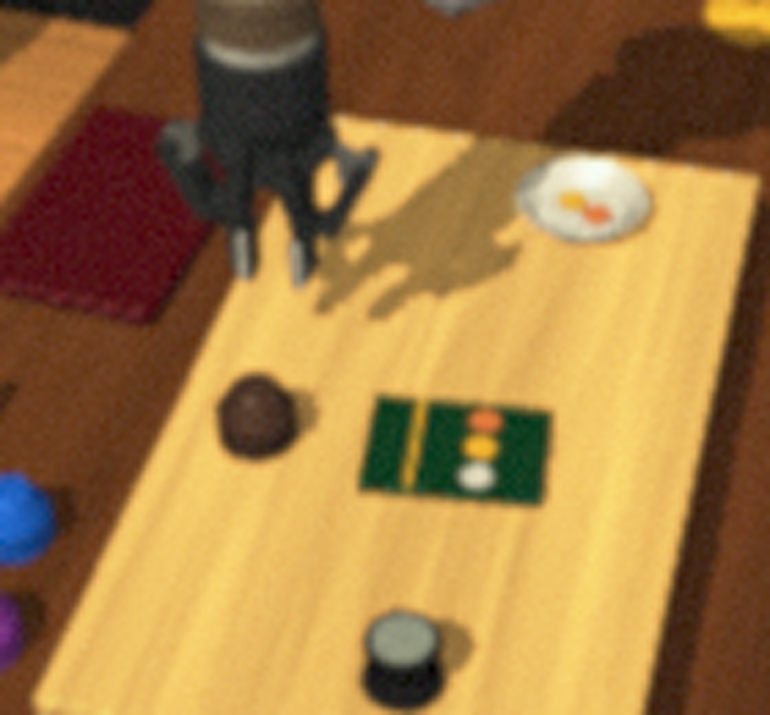

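Wrist view: the quartz is centred at about (272,152), almost straight ahead of the finger gap (280). The board is clear to the left. Now a cross-check of the positions from this view.

Run:
```python
from st import *
c=load('w1')
f=lambda p,z:[( (q[:2]-S)@ex, (q[:2]-S)@ey) for q in p2w(c,p,z)]
print('q',np.array(f([(272,152)],.08)).round(4))
print('board FR,FL,NR,NL',np.array(f([(189,212),(166,102),(51,228),(12,122)],.067)).round(4))
print('edge',np.array(f([(363,20),(350,225)],.06)).round(4))
print('line',np.array(f([(123,107),(150,217)],.067)).round(4))
```

```text
q [[0.1007 0.0547]]
board FR,FL,NR,NL [[ 0.0379  0.0091]
 [ 0.0304  0.086 ]
 [-0.0689 -0.0037]
 [-0.0763  0.0738]]
edge [[ 0.1581  0.134 ]
 [ 0.1597 -0.0039]]
line [[0.0012 0.083 ]
 [0.0082 0.0052]]
```

{"op": "arm_command", "data": {"motion": [{"x":0.015,"y":-0.0015,"z":0.002,"roll":0,"fingers":0.3},{"x":0.015,"y":-0.0015,"z":0.002,"roll":0,"fingers":0.3},{"x":0.015,"y":-0.0015,"z":0.002,"roll":0,"fingers":0.3},{"x":0.01,"y":0,"z":0,"roll":0,"fingers":0.3},{"x":0,"y":0,"z":0,"roll":0,"fingers":0.3}]}}

```text
clock: 3.13
eef_pos: [0.6804, 0.0187, 0.0938]
tool_rot: [0.489, 0.514, -0.48, 0.516]
ft_force: [-0.7, 0.1, -1.0]
grip_width: 0.0256
```

```bash
python3 st.py
```

```text
t 3.13 shelf xy 0.1008 -0.0198 z 0.0938 tooly yaw rel shelf -0.014 tilt [ 0.01   0.008 -1.   ] F [-0.68  0.11 -0.97] w 0.0256 j [0.02 0.67 0.32 1.21 0.01 1.53]
```

{"op": "arm_command", "data": {"motion": [{"x":0.01,"y":0,"z":0,"roll":0,"fingers":0.3},{"x":0.01,"y":0,"z":0,"roll":0,"fingers":0.3},{"x":0.004,"y":0,"z":0,"roll":0,"fingers":0.3},{"x":0,"y":0,"z":0,"roll":0,"fingers":0.3}]}}

```text
clock: 3.47
eef_pos: [0.6822, 0.0167, 0.0739]
tool_rot: [0.492, 0.512, -0.479, 0.517]
ft_force: [-0.2, 0.1, 0.6]
grip_width: 0.0261
```

```bash
python3 st.py
```

```text
t 3.47 shelf xy 0.1024 -0.022 z 0.0739 tooly yaw rel shelf -0.017 tilt [ 0.018  0.008 -1.   ] F [-0.2   0.09  0.56] w 0.0261 j [0.02 0.68 0.28 1.15 0.01 1.53]
```

{"op": "arm_command", "data": {"motion": [{"x":0.005,"y":0,"z":-0.005,"roll":0,"fingers":0.3},{"x":0.002,"y":0,"z":-0.005,"roll":0,"fingers":0.3},{"x":0,"y":0,"z":0,"roll":0,"fingers":0.3}]}}

```text
clock: 3.72
eef_pos: [0.6823, 0.0276, 0.0669]
tool_rot: [0.492, 0.511, -0.478, 0.517]
ft_force: [-0.2, 0.3, -0.5]
grip_width: 0.0255
```

```bash
python3 st.py
```

```text
t 3.72 shelf xy 0.1034 -0.0111 z 0.0669 tooly yaw rel shelf -0.017 tilt [ 0.019  0.008 -1.   ] F [-0.16  0.28 -0.47] w 0.0255 j [0.04 0.69 0.27 1.14 0.01 1.55]
```

{"op": "arm_command", "data": {"motion": [{"x":0,"y":0,"z":-0.006,"roll":0,"fingers":0.3},{"x":0,"y":0,"z":-0.006,"roll":0,"fingers":0.3},{"x":0,"y":0,"z":-0.006,"roll":0,"fingers":0.3},{"x":0,"y":0,"z":-0.006,"roll":0,"fingers":0.3},{"x":0,"y":0,"z":-0.006,"roll":0,"fingers":0.3},{"x":0,"y":0,"z":-0.006,"roll":0,"fingers":0.3},{"x":0,"y":0,"z":-0.006,"roll":0,"fingers":0.3},{"x":0,"y":0,"z":-0.006,"roll":0,"fingers":0.3},{"x":0,"y":0,"z":-0.003,"roll":0,"fingers":0.3}]}}

```text
clock: 4.47
eef_pos: [0.6793, 0.085, 0.0676]
tool_rot: [0.491, 0.511, -0.478, 0.518]
ft_force: [0.4, -1.0, -0.9]
grip_width: 0.0256
```

Run:
```python
from st import *
st(); snap('wrist','w2'); snap('top','t2'); crop('t2',225,160,295,242,7,'t2a')
```

```text
t 4.47 shelf xy 0.1046 0.0464 z 0.0676 tooly yaw rel shelf -0.015 tilt [ 0.02   0.007 -1.   ] F [ 0.38 -1.04 -0.93] w 0.0256 j [0.12 0.69 0.28 1.14 0.   1.63]
```

View pics/w2.png

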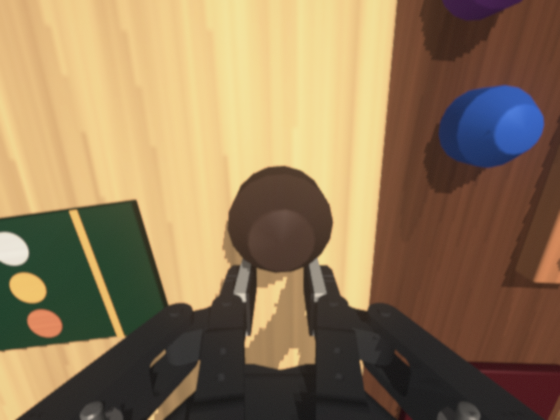

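The quartz, at about (280,220), is upright and centred in the two-finger cradle. I'll push on.

{"op": "arm_command", "data": {"motion": [{"x":0,"y":0,"z":-0.006,"roll":0,"fingers":0.3},{"x":0,"y":0,"z":-0.006,"roll":0,"fingers":0.3},{"x":0,"y":0,"z":-0.006,"roll":0,"fingers":0.3},{"x":0,"y":0,"z":-0.006,"roll":0,"fingers":0.3},{"x":0,"y":0,"z":-0.006,"roll":0,"fingers":0.3},{"x":0,"y":0,"z":-0.006,"roll":0,"fingers":0.3},{"x":0,"y":0,"z":-0.006,"roll":0,"fingers":0.3},{"x":0,"y":0,"z":-0.006,"roll":0,"fingers":0.3},{"x":0,"y":0,"z":-0.005,"roll":0,"fingers":0.3},{"x":0,"y":0,"z":-0.002,"roll":0,"fingers":0.3},{"x":0,"y":0,"z":0,"roll":0,"fingers":0.3}]}}

```text
clock: 5.48
eef_pos: [0.6757, 0.1451, 0.0678]
tool_rot: [0.491, 0.511, -0.478, 0.518]
ft_force: [-0.3, -1.2, -0.1]
grip_width: 0.0255
```

Run:
```python
from st import *
st(); snap('wrist','w3')
```

```text
t 5.48 shelf xy 0.1056 0.1066 z 0.0678 tooly yaw rel shelf -0.016 tilt [ 0.02   0.007 -1.   ] F [-0.32 -1.17 -0.07] w 0.0255 j [0.21 0.7  0.3  1.15 0.   1.72]
```

View pics/w3.png

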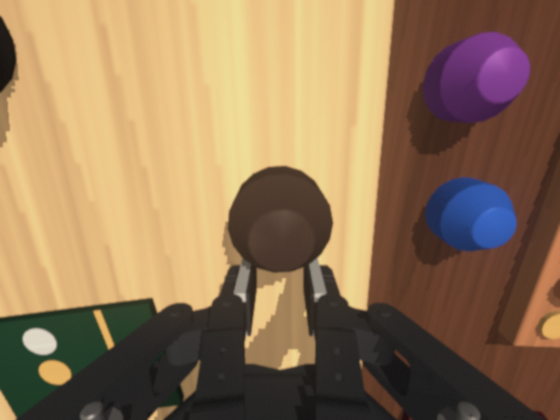

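{"op": "arm_command", "data": {"motion": [{"x":0,"y":0,"z":0.008,"roll":0,"fingers":0.3},{"x":-0.005,"y":0,"z":0.008,"roll":0,"fingers":0.3},{"x":-0.02,"y":0,"z":0.006,"roll":0,"fingers":0.3},{"x":-0.025,"y":-0.01,"z":0.01,"roll":0,"fingers":0.3},{"x":-0.025,"y":-0.025,"z":0.01,"roll":0,"fingers":0.3},{"x":-0.01,"y":-0.03,"z":0.01,"roll":0,"fingers":0.3},{"x":0,"y":-0.03,"z":0.01,"roll":0,"fingers":0.3},{"x":0,"y":-0.03,"z":0.008,"roll":0,"fingers":0.3},{"x":0,"y":-0.03,"z":0,"roll":0,"fingers":0.3},{"x":0,"y":-0.03,"z":0,"roll":0,"fingers":0.3},{"x":0,"y":-0.03,"z":0,"roll":0,"fingers":0.3},{"x":0,"y":-0.02,"z":0,"roll":0,"fingers":0.3},{"x":0,"y":0,"z":0,"roll":0,"fingers":0.3}]}}

```text
clock: 6.62
eef_pos: [0.4352, 0.0454, 0.154]
tool_rot: [0.497, 0.505, -0.48, 0.517]
ft_force: [-0.8, -0.1, -0.2]
grip_width: 0.0257
```

```bash
python3 st.py
```

```text
t 6.62 shelf xy -0.1417 0.0252 z 0.154 tooly yaw rel shelf -0.03 tilt [ 0.029  0.006 -1.   ] F [-0.83 -0.08 -0.23] w 0.0257 j [ 0.1   0.15 -0.32  1.07  0.    1.63]
```

{"op": "arm_command", "data": {"motion": [{"x":0,"y":0,"z":0,"roll":-0.119,"fingers":0.45},{"x":0,"y":0,"z":0,"roll":-0.119,"fingers":0.45},{"x":0,"y":0,"z":0,"roll":-0.119,"fingers":0.45},{"x":0,"y":0,"z":0,"roll":-0.119,"fingers":0.45},{"x":0,"y":0,"z":0,"roll":-0.119,"fingers":0.45},{"x":0,"y":0,"z":0,"roll":-0.119,"fingers":0.45},{"x":0,"y":0,"z":0,"roll":-0.119,"fingers":0.45},{"x":0,"y":0,"z":0,"roll":-0.119,"fingers":0.45},{"x":0,"y":0,"z":0,"roll":-0.119,"fingers":0.45},{"x":0,"y":0,"z":0,"roll":-0.119,"fingers":0.45},{"x":0,"y":0,"z":0,"roll":-0.119,"fingers":0.45},{"x":0,"y":0,"z":0,"roll":-0.119,"fingers":0.45},{"x":0,"y":0,"z":0,"roll":-0.119,"fingers":0.45},{"x":0,"y":0,"z":0,"roll":0,"fingers":0.45}]}}

```text
clock: 7.78
eef_pos: [0.4473, 0.0352, 0.1648]
tool_rot: [-0.028, 0.687, 0.031, 0.726]
ft_force: [-0.0, 0.5, 0.5]
grip_width: 0.0387
```

Run:
```python
from st import *
st(); snap('wrist','w4'); snap('top','t4'); crop('t4',180,150,360,270,4.4,'t4a')
```

```text
t 7.78 shelf xy -0.1304 0.0142 z 0.1648 tooly yaw rel shelf 1.578 tilt [ 0.055  0.007 -0.998] F [-0.05  0.5   0.52] w 0.0387 j [ 0.08  0.14 -0.3   1.07  0.   -0.01]
```

View pics/w4.png

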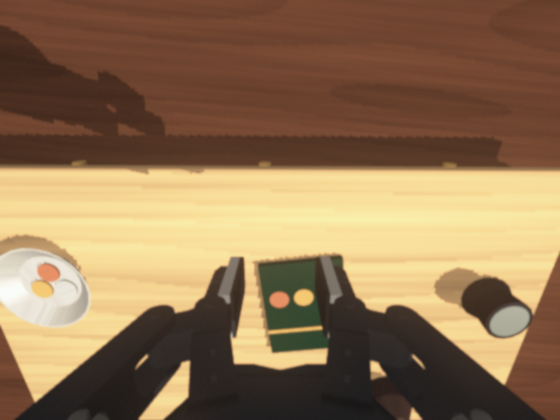

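View pics/t4a.png

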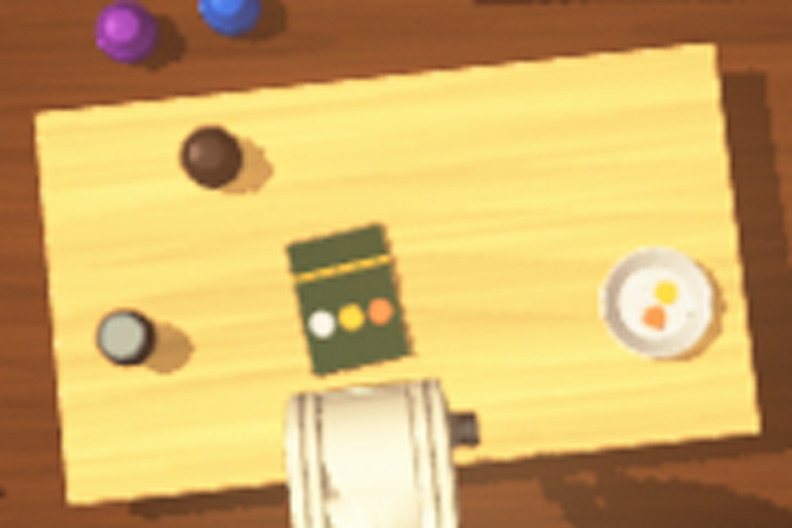

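Top view: the quartz is now at about (212,157) in the crop, upright and well to the left. The board is untouched. Next I'll descend behind the board.

{"op": "arm_command", "data": {"motion": [{"x":0.018,"y":0.006,"z":0,"roll":0,"fingers":0.45},{"x":0.018,"y":0.006,"z":0,"roll":0,"fingers":0.45},{"x":0.018,"y":0.006,"z":0,"roll":0,"fingers":0.45},{"x":0.015,"y":0.004,"z":0,"roll":0,"fingers":0.45},{"x":0.008,"y":0,"z":0,"roll":0,"fingers":0.45},{"x":0,"y":0,"z":0,"roll":0,"fingers":0.45}]}}

```text
clock: 8.38
eef_pos: [0.4545, 0.057, 0.0882]
tool_rot: [-0.018, 0.684, 0.022, 0.729]
ft_force: [-0.2, -0.1, -0.3]
grip_width: 0.0384
```

```bash
python3 st.py
```

```text
t 8.38 shelf xy -0.1216 0.0354 z 0.0882 tooly yaw rel shelf 1.553 tilt [ 0.063  0.007 -0.998] F [-0.25 -0.12 -0.32] w 0.0384 j [ 0.13  0.23 -0.41  0.86 -0.    0.07]
```

{"op": "arm_command", "data": {"motion": [{"x":0.01,"y":0,"z":-0.002,"roll":-0.018,"fingers":0.45},{"x":0.01,"y":0,"z":-0.001,"roll":0,"fingers":0.45},{"x":0.002,"y":0,"z":0,"roll":0,"fingers":0.45},{"x":0,"y":0,"z":0,"roll":0,"fingers":0.45}]}}

```text
clock: 8.72
eef_pos: [0.455, 0.0561, 0.0676]
tool_rot: [-0.023, 0.683, 0.026, 0.73]
ft_force: [0.3, -0.2, 0.3]
grip_width: 0.0384
```

```bash
python3 st.py
python3 - <<'E'
from h import *
c=snap('wrist','w5'); c=snap('side','s5'); crop('s5',220,170,380,300,5,'s5a')
E
```

```text
t 8.72 shelf xy -0.1212 0.0344 z 0.0676 tooly yaw rel shelf 1.566 tilt [ 0.066  0.007 -0.998] F [ 0.27 -0.16  0.25] w 0.0384 j [ 0.12  0.26 -0.44  0.8  -0.    0.05]
```

View pics/w5.png

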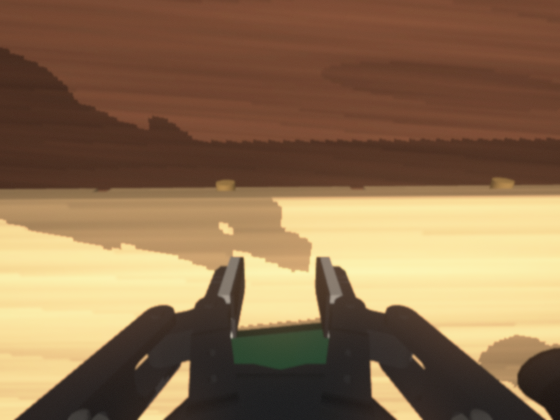

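View pics/s5a.png

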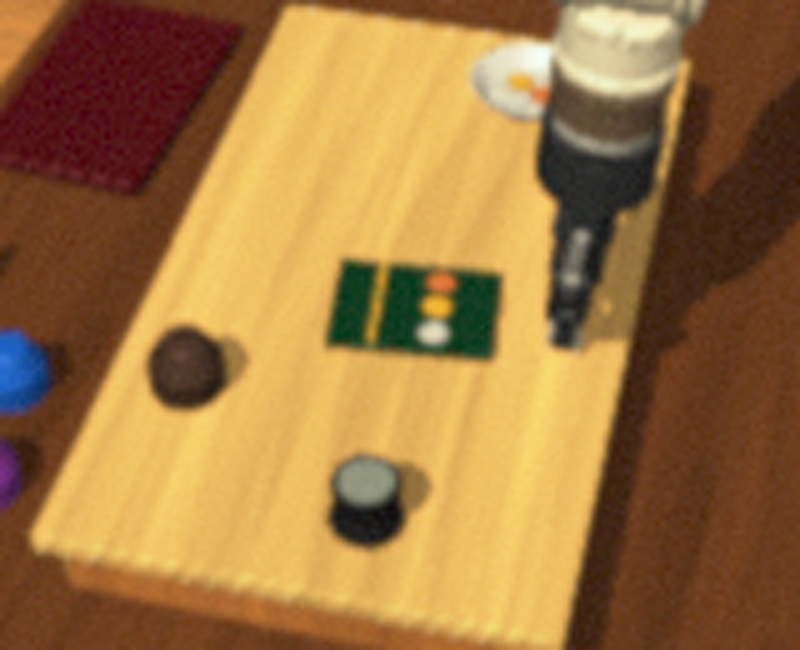

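Fingers stand behind the board with clearance. I'll feel for the shelf top now.

{"op": "arm_command", "data": {"motion": [{"x":0.0025,"y":0,"z":0,"roll":0,"fingers":0.45},{"x":0.0015,"y":0,"z":0,"roll":0,"fingers":0.45},{"x":0,"y":0,"z":0,"roll":0,"fingers":0.45}]}}

```text
clock: 9.07
eef_pos: [0.4574, 0.0562, 0.0659]
tool_rot: [-0.023, 0.681, 0.026, 0.732]
ft_force: [-0.1, 0.4, 0.3]
grip_width: 0.0385
```

{"op": "arm_command", "data": {"motion": [{"x":0.0015,"y":0,"z":0,"roll":0,"fingers":0.45},{"x":0.0005,"y":0,"z":0,"roll":0,"fingers":0.45}]}}

```text
clock: 9.23
eef_pos: [0.4581, 0.0562, 0.0644]
tool_rot: [-0.023, 0.68, 0.026, 0.732]
ft_force: [-0.7, 0.1, -1.8]
grip_width: 0.0382
```

{"op": "arm_command", "data": {"motion": [{"x":0.0015,"y":0,"z":0,"roll":0,"fingers":0.45},{"x":0,"y":0,"z":0,"roll":0,"fingers":0.45}]}}

```text
clock: 9.4
eef_pos: [0.4583, 0.0563, 0.0629]
tool_rot: [-0.023, 0.68, 0.026, 0.732]
ft_force: [-0.5, 0.1, -0.4]
grip_width: 0.0384
```

{"op": "arm_command", "data": {"motion": [{"x":0.0015,"y":0,"z":0,"roll":0,"fingers":0.45},{"x":0,"y":0,"z":0,"roll":0,"fingers":0.45}]}}

```text
clock: 9.57
eef_pos: [0.4584, 0.0563, 0.0612]
tool_rot: [-0.023, 0.68, 0.026, 0.732]
ft_force: [-0.3, -0.5, -0.2]
grip_width: 0.0385
```

{"op": "arm_command", "data": {"motion": [{"x":0.001,"y":0,"z":0,"roll":0,"fingers":0.45},{"x":0,"y":0,"z":0,"roll":0,"fingers":0.45}]}}

```text
clock: 9.73
eef_pos: [0.4583, 0.0564, 0.0599]
tool_rot: [-0.023, 0.681, 0.026, 0.732]
ft_force: [0.2, -0.4, 0.8]
grip_width: 0.0386
```

{"op": "arm_command", "data": {"motion": [{"x":0.001,"y":0,"z":0,"roll":0,"fingers":0.45},{"x":0,"y":0,"z":0,"roll":0,"fingers":0.45}]}}

```text
clock: 9.9
eef_pos: [0.4586, 0.0564, 0.0593]
tool_rot: [-0.023, 0.68, 0.026, 0.732]
ft_force: [-1.0, 0.0, 1.2]
grip_width: 0.0386
```

{"op": "arm_command", "data": {"motion": [{"x":0.001,"y":0,"z":0,"roll":0,"fingers":0.45},{"x":0,"y":0,"z":0,"roll":0,"fingers":0.45}]}}

```text
clock: 10.07
eef_pos: [0.4586, 0.0564, 0.0594]
tool_rot: [-0.023, 0.68, 0.026, 0.732]
ft_force: [-0.2, -0.2, 0.1]
grip_width: 0.038
```

{"op": "arm_command", "data": {"motion": [{"x":0.001,"y":0,"z":0,"roll":0,"fingers":0.45},{"x":0,"y":0,"z":0,"roll":0,"fingers":0.45}]}}

```text
clock: 10.23
eef_pos: [0.4588, 0.0564, 0.0593]
tool_rot: [-0.023, 0.68, 0.026, 0.733]
ft_force: [0.8, -0.7, 0.8]
grip_width: 0.0385
```

Contact with the shelf at TCP z 0.0593. I'll lift 2 mm and start pushing, compensating the slight tool tilt with x.

{"op": "arm_command", "data": {"motion": [{"x":-0.0025,"y":0,"z":0,"roll":0,"fingers":0.45},{"x":0.0003,"y":0,"z":0.006,"roll":0,"fingers":0.45},{"x":0.0004,"y":0,"z":0.006,"roll":0,"fingers":0.45},{"x":0.0004,"y":0,"z":0.006,"roll":0,"fingers":0.45},{"x":0.0004,"y":0,"z":0.006,"roll":0,"fingers":0.45},{"x":0.0004,"y":0,"z":0.006,"roll":0,"fingers":0.45},{"x":0,"y":0,"z":0,"roll":0,"fingers":0.45}]}}

```text
clock: 10.82
eef_pos: [0.4925, 0.0588, 0.0616]
tool_rot: [-0.023, 0.68, 0.026, 0.733]
ft_force: [-0.2, 1.0, 0.6]
grip_width: 0.0379
```

```bash
python3 st.py
```

```text
t 10.82 shelf xy -0.0835 0.0342 z 0.0616 tooly yaw rel shelf 1.565 tilt [ 0.075  0.008 -0.997] F [-0.16  0.96  0.57] w 0.0379 j [ 0.12  0.33 -0.36  0.81 -0.    0.05]
```

{"op": "arm_command", "data": {"motion": [{"x":0.0004,"y":0,"z":0.006,"roll":0,"fingers":0.45},{"x":0.0004,"y":0,"z":0.006,"roll":0,"fingers":0.45},{"x":0.0004,"y":0,"z":0.006,"roll":0,"fingers":0.45},{"x":0.0004,"y":0,"z":0.006,"roll":0,"fingers":0.45},{"x":0.0004,"y":0,"z":0.006,"roll":0,"fingers":0.45},{"x":0,"y":0,"z":0,"roll":0,"fingers":0.45}]}}

```text
clock: 11.32
eef_pos: [0.5254, 0.0611, 0.061]
tool_rot: [-0.023, 0.68, 0.026, 0.732]
ft_force: [0.4, -0.5, 0.2]
grip_width: 0.0382
```

```bash
python3 st.py;  python3 - <<'E'
from h import *
c=snap('top','t6'); crop('t6',180,150,360,270,4.4,'t6a'); c=snap('side','s6'); crop('s6',220,170,380,300,5,'s6a')
E
```

```text
t 11.32 shelf xy -0.0506 0.0341 z 0.061 tooly yaw rel shelf 1.565 tilt [ 0.073  0.008 -0.997] F [ 0.43 -0.45  0.25] w 0.0382 j [ 0.12  0.38 -0.27  0.84 -0.    0.05]
```

View pics/t6a.png

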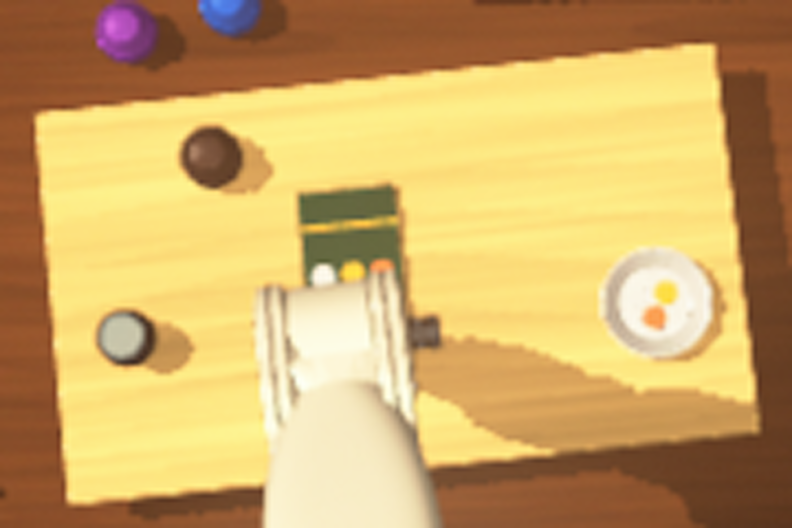

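View pics/s6a.png

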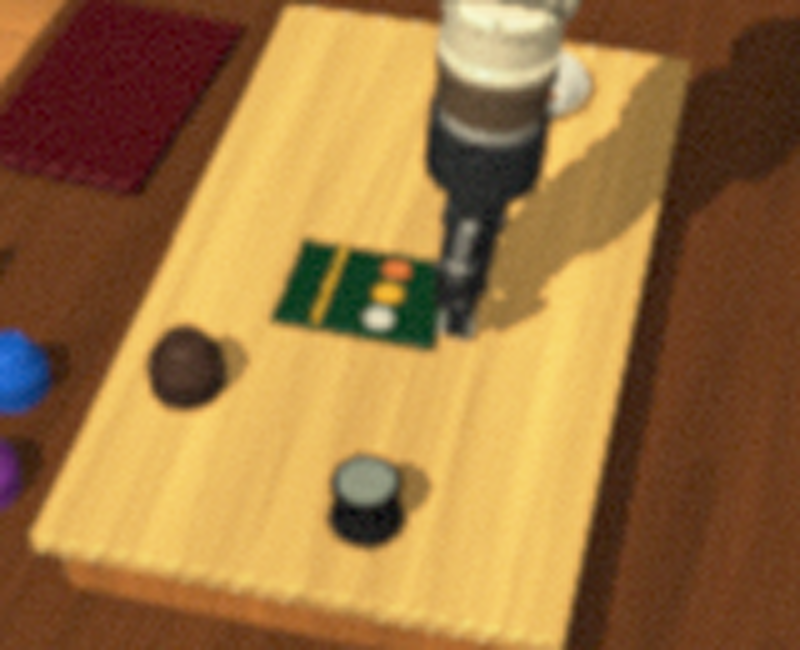

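Board squared to the fingers. In the top crop, the line runs from about (302,229) to (398,219), and the quartz is well clear.

Run:
```python
from st import *
from fit import o
c=load('t6')
g=lambda p,z:np.array([((q[:2]-S)@ex,(q[:2]-S)@ey) for q in p2w(c,o(p,4.4,180,150),z)]).round(4)
print('line',g([(302,229),(398,219)],.067)); print('front',g([(298,195),(396,185)],.067)); print('edge',g([(36,114),(715,45)],.06)); print('quartz',g([(212,157)],.08))
```

```text
line [[ 0.042   0.0713]
 [ 0.0422 -0.0069]]
front [[ 0.07    0.0719]
 [ 0.07   -0.0081]]
edge [[ 0.1592  0.2794]
 [ 0.1593 -0.2797]]
quartz [[0.1062 0.1372]]
```

{"op": "arm_command", "data": {"motion": [{"x":0.0004,"y":0,"z":0.006,"roll":0,"fingers":0.45},{"x":0.0004,"y":0,"z":0.006,"roll":0,"fingers":0.45},{"x":0.0004,"y":0,"z":0.006,"roll":0,"fingers":0.45},{"x":0.0004,"y":0,"z":0.006,"roll":-0.002,"fingers":0.45},{"x":0.0004,"y":0,"z":0.006,"roll":-0.002,"fingers":0.45},{"x":0.0004,"y":0,"z":0.006,"roll":0,"fingers":0.45},{"x":0.0004,"y":0,"z":0.006,"roll":0,"fingers":0.45},{"x":0,"y":0,"z":0,"roll":0,"fingers":0.45}]}}

```text
clock: 12.08
eef_pos: [0.5696, 0.0641, 0.0606]
tool_rot: [-0.024, 0.681, 0.028, 0.731]
ft_force: [0.0, 0.3, 0.4]
grip_width: 0.0385
```

```bash
python3 st.py
```

```text
t 12.08 shelf xy -0.0063 0.0338 z 0.0606 tooly yaw rel shelf 1.57 tilt [ 0.07   0.007 -0.997] F [0.   0.3  0.35] w 0.0385 j [ 0.11  0.46 -0.15  0.89 -0.    0.04]
```

{"op": "arm_command", "data": {"motion": [{"x":0.0002,"y":0,"z":0.006,"roll":0,"fingers":0.45},{"x":0.0003,"y":0,"z":0.006,"roll":0,"fingers":0.45},{"x":0.0003,"y":0,"z":0.006,"roll":0,"fingers":0.45},{"x":0.0003,"y":0,"z":0.006,"roll":0,"fingers":0.45},{"x":0.0003,"y":0,"z":0.006,"roll":0,"fingers":0.45},{"x":0.0003,"y":0,"z":0.006,"roll":0,"fingers":0.45},{"x":0.0003,"y":0,"z":0.006,"roll":0,"fingers":0.45},{"x":0.0003,"y":0,"z":0.006,"roll":0,"fingers":0.45},{"x":0,"y":0,"z":0,"roll":0,"fingers":0.45}]}}

```text
clock: 12.83
eef_pos: [0.6228, 0.0681, 0.0613]
tool_rot: [-0.024, 0.681, 0.028, 0.731]
ft_force: [0.9, -0.5, 0.5]
grip_width: 0.0386
```

```bash
python3 st.py;  python3 - <<'E'
from h import *
c=snap('top','t7'); crop('t7',225,150,305,210,10,'t7a'); c=snap('side','s7'); crop('s7',220,200,320,275,8,'s7a'); snap('wrist','w7')
E
```

```text
t 12.83 shelf xy 0.047 0.0337 z 0.0613 tooly yaw rel shelf 1.57 tilt [ 0.07   0.007 -0.998] F [ 0.88 -0.53  0.47] w 0.0386 j [ 0.11  0.55  0.01  0.96 -0.    0.04]
```

View pics/t7a.png

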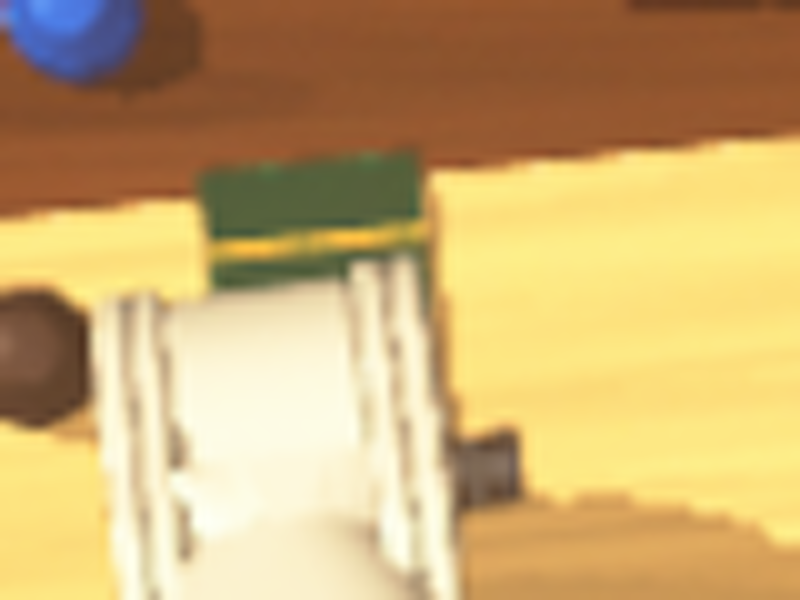

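View pics/s7a.png

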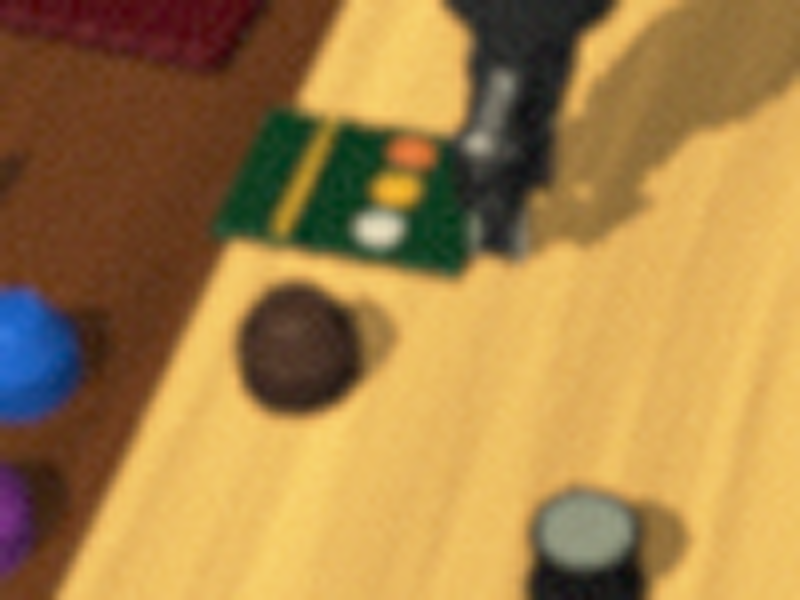

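Top crop: the line runs from about (210,249) to (428,227), and the shelf edge passes at about (200,200) and (432,170). The board is square and a little short of the edge.

Run:
```python
from st import *
from fit import o
c=load('t7')
f=lambda P:np.array([((q[:2]-S)@ex,(q[:2]-S)@ey) for q in P]).round(4)
g=lambda p,z:f(p2w(c,o(p,10,225,150),z))
print('line',g([(210,249),(428,227)],.067)); print('front',g([(200,178),(416,152)],.067)); print('edge',g([(10,217),(190,200),(440,168),(790,137)],.06))
c=load('s7');g=lambda p,z:f(p2w(c,o(p,8,220,200),z))
print('side line',g([(330,121),(281,233)],.067)); print('front',g([(268,108),(217,232)],.067)); print('edge',g([(345,5),(303,95),(218,255),(58,596)],.06))
```

```text
line [[ 0.1406  0.0716]
 [ 0.1406 -0.007 ]]
front [[ 0.1667  0.0728]
 [ 0.1682 -0.0053]]
edge [[ 0.1608  0.1427]
 [ 0.1603  0.0775]
 [ 0.1627 -0.0133]
 [ 0.1611 -0.14  ]]
side line [[ 0.1378 -0.0008]
 [ 0.1361  0.071 ]]
front [[ 0.1666 -0.0024]
 [ 0.1622  0.0769]]
edge [[ 0.1583 -0.0854]
 [ 0.1574 -0.0217]
 [ 0.1602  0.0831]
 [ 0.1575  0.2709]]
```

{"op": "arm_command", "data": {"motion": [{"x":0.0003,"y":0,"z":0.005,"roll":0,"fingers":0.45},{"x":0.0003,"y":0,"z":0.005,"roll":0,"fingers":0.45},{"x":0.0003,"y":0,"z":0.004,"roll":0,"fingers":0.45},{"x":0,"y":0,"z":0.001,"roll":0,"fingers":0.45},{"x":0,"y":0,"z":0,"roll":0,"fingers":0.45}]}}

```text
clock: 13.4
eef_pos: [0.6362, 0.069, 0.0611]
tool_rot: [-0.024, 0.683, 0.028, 0.73]
ft_force: [0.6, -0.0, 0.0]
grip_width: 0.0385
```

```bash
python3 st.py;  python3 - <<'E'
from h import *
c=snap('top','t8'); crop('t8',225,150,305,210,10,'t8a'); c=snap('side','s8'); crop('s8',230,200,290,245,13,'s8a'); snap('wrist','w8')
E
```

```text
t 13.4 shelf xy 0.0605 0.0337 z 0.0611 tooly yaw rel shelf 1.57 tilt [ 0.067  0.007 -0.998] F [ 0.57 -0.04  0.03] w 0.0385 j [ 0.11  0.58  0.06  0.98 -0.    0.03]
```

View pics/t8a.png

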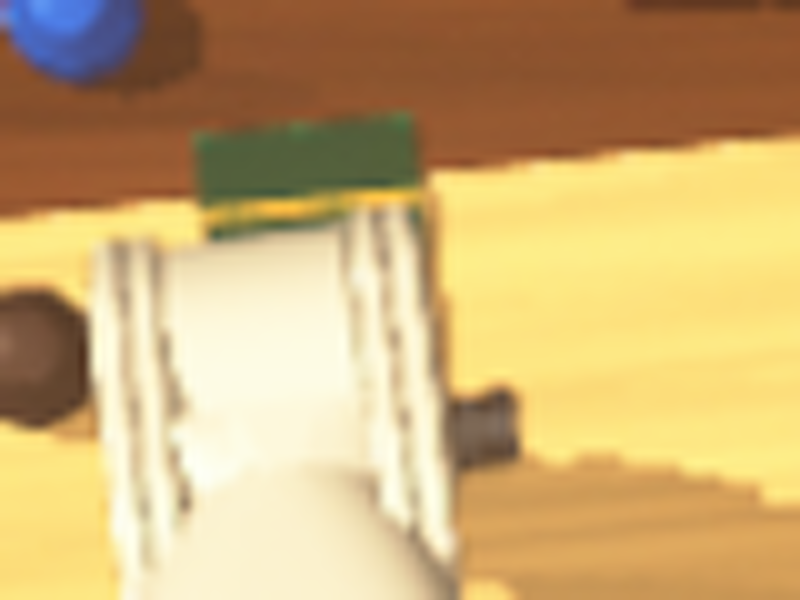

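View pics/s8a.png

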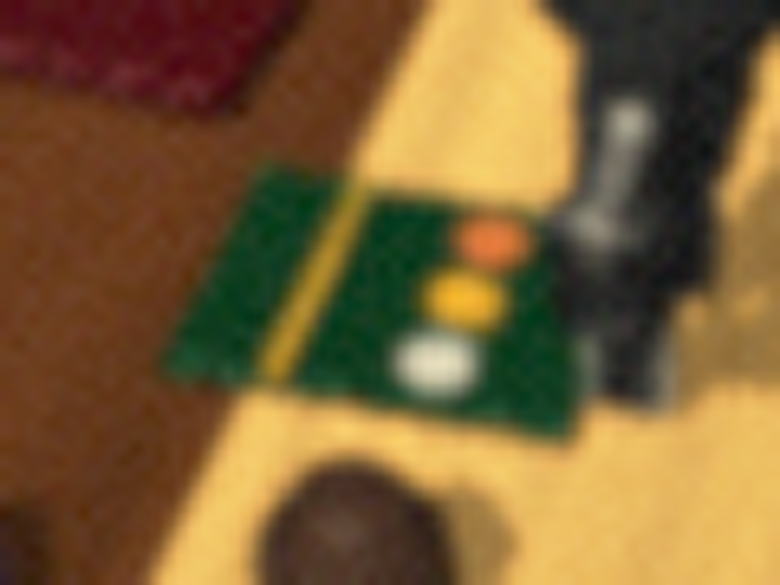

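View pics/w8.png

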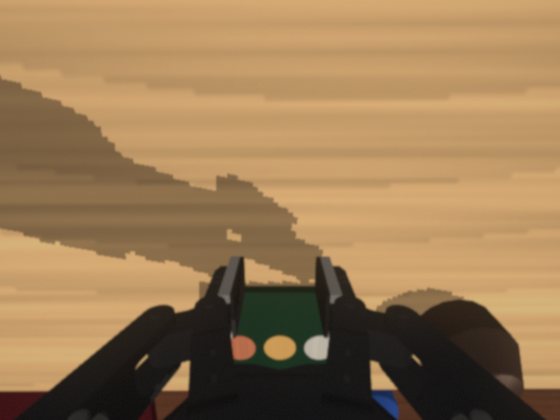

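Top crop: line from (203,216) to (423,195). Side crop: line from (357,182) to (274,375), with the edge through (428,5), (352,165), (232,405) and (150,580).

Run:
```python
from st import *
from fit import o
f=lambda P:np.array([((q[:2]-S)@ex,(q[:2]-S)@ey) for q in P]).round(4)
c=load('t8');g=lambda p,z:f(p2w(c,o(p,10,225,150),z))
print('line',g([(203,216),(423,195)],.067)); print('front',g([(194,136),(411,113)],.067))
c=load('s8');g=lambda p,z:f(p2w(c,o(p,13,230,200),z))
print('side line',g([(357,182),(274,375)],.067)); print('front',g([(262,160),(165,370)],.067)); print('edge',g([(428,5),(352,165),(232,405),(150,580)],.06))
print('rear NL',g([(572,437)],.067))
```

```text
line [[ 0.1528  0.073 ]
 [ 0.1523 -0.0063]]
front [[ 0.1821  0.0735]
 [ 0.1825 -0.005 ]]
side line [[ 0.1525 -0.0033]
 [ 0.1498  0.0729]]
front [[ 0.1801 -0.0056]
 [ 0.1776  0.0779]]
edge [[ 0.1596 -0.0867]
 [ 0.1589 -0.017 ]
 [ 0.1595  0.0793]
 [ 0.1586  0.1433]]
rear NL [[0.0691 0.0762]]
```

{"op": "arm_command", "data": {"motion": [{"x":0.0002,"y":0,"z":0.003,"roll":0,"fingers":0.45},{"x":0.0002,"y":0,"z":0.003,"roll":0,"fingers":0.45},{"x":0,"y":0,"z":0.002,"roll":0,"fingers":0.45},{"x":0,"y":0,"z":0,"roll":0,"fingers":0.45}]}}

```text
clock: 13.88
eef_pos: [0.6441, 0.0696, 0.0614]
tool_rot: [-0.025, 0.683, 0.028, 0.73]
ft_force: [0.3, 0.4, 0.3]
grip_width: 0.0383
```

```bash
python3 st.py;  python3 - <<'E'
from h import *
c=snap('side','s9'); crop('s9',230,200,290,245,13,'s9a')
E
```

```text
t 13.88 shelf xy 0.0684 0.0337 z 0.0614 tooly yaw rel shelf 1.57 tilt [ 0.066  0.007 -0.998] F [0.33 0.38 0.33] w 0.0383 j [ 0.11  0.59  0.08  0.99 -0.    0.03]
```

View pics/s9a.png

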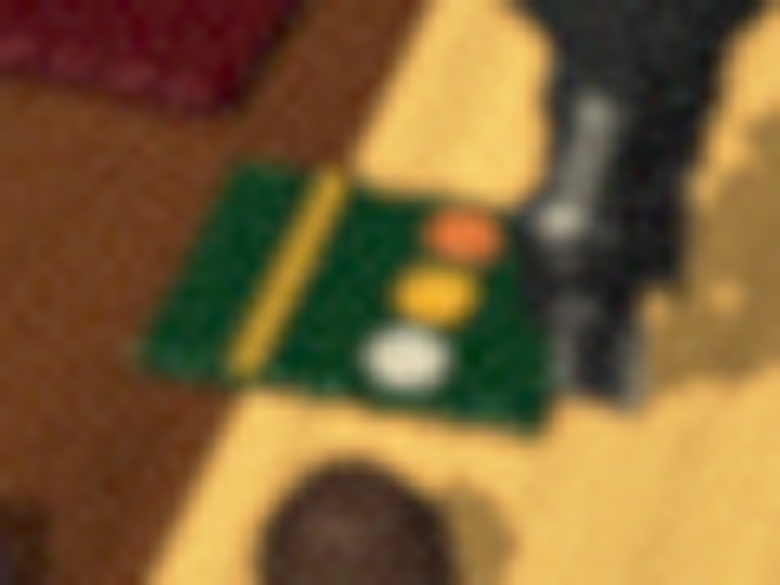

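Side crop: line from about (333,177) to (243,372), visually at the edge. I'll back off and lift away so I can measure unobstructed.

{"op": "arm_command", "data": {"motion": [{"x":0,"y":0,"z":-0.008,"roll":0,"fingers":0.45},{"x":0,"y":0,"z":-0.015,"roll":0,"fingers":0.45},{"x":-0.01,"y":0,"z":-0.02,"roll":0,"fingers":0.45},{"x":-0.02,"y":0,"z":-0.03,"roll":0,"fingers":0.45},{"x":-0.02,"y":0,"z":-0.03,"roll":0,"fingers":0.45},{"x":-0.02,"y":0,"z":-0.03,"roll":0,"fingers":0.45},{"x":0,"y":0,"z":-0.03,"roll":0,"fingers":0.45},{"x":0,"y":0,"z":0,"roll":0,"fingers":0.45}]}}

```text
clock: 14.6
eef_pos: [0.4697, 0.0564, 0.119]
tool_rot: [-0.024, 0.684, 0.027, 0.729]
ft_force: [-1.3, -0.2, -0.5]
grip_width: 0.0383
```

Run:
```python
from st import *
from fit import o
f=lambda P:np.array([((q[:2]-S)@ex,(q[:2]-S)@ey) for q in P]).round(4)
c=load('s9');g=lambda p,z:f(p2w(c,o(p,13,230,200),z))
print('side line',g([(333,177),(243,372)],.067))
st()
snap('top','t10'); crop('t10',225,150,305,210,10,'t10a'); snap('side','s10'); crop('s10',230,195,310,255,10,'s10a')
```

```text
side line [[ 0.1594 -0.0037]
 [ 0.1579  0.0738]]
t 14.6 shelf xy -0.1065 0.0335 z 0.119 tooly yaw rel shelf 1.569 tilt [ 0.063  0.007 -0.998] F [-1.34 -0.2  -0.47] w 0.0383 j [ 0.12  0.22 -0.33  0.95 -0.    0.05]
```

View pics/t10a.png

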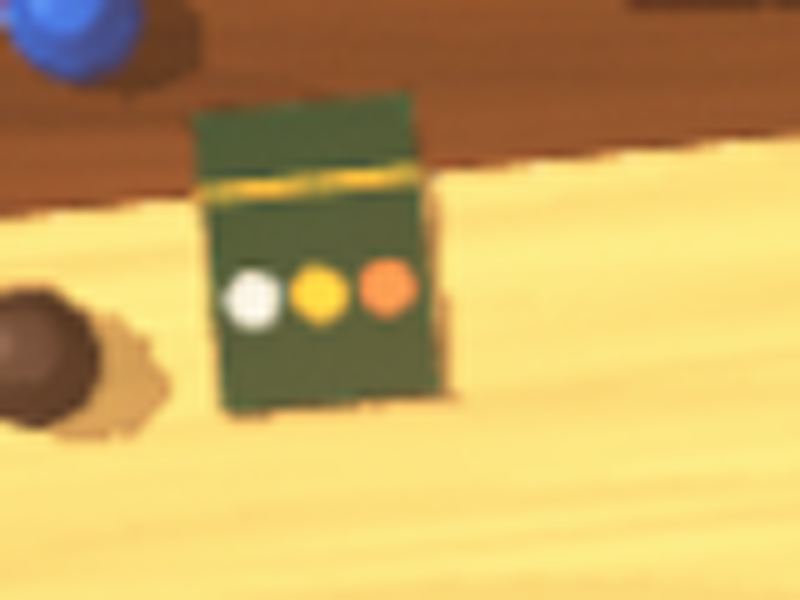

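View pics/s10a.png

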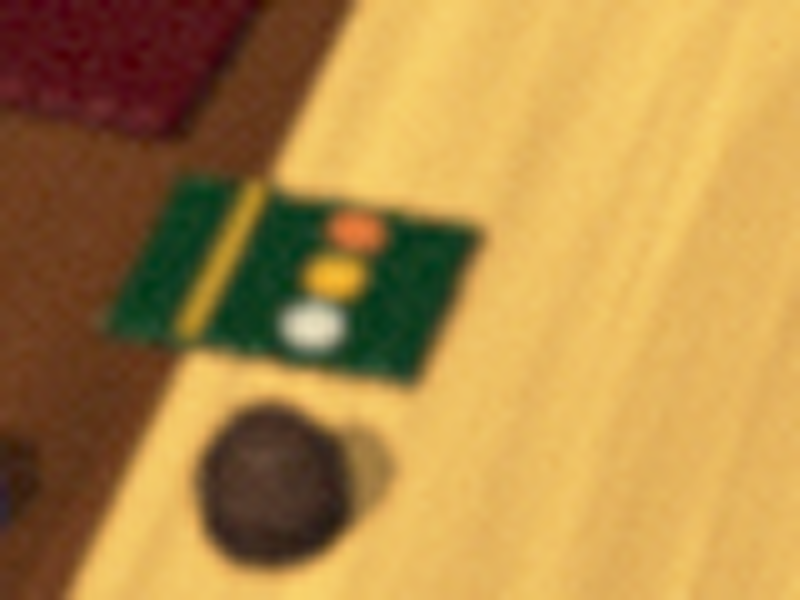

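Top crop: board corners at about (193,116), (411,93), (441,395) and (225,414), with the line from (202,194) to (418,173). The quartz at (40,355) is clear of the board.

Run:
```python
from st import *
from fit import *
f=lambda P:np.array([((np.array(q)[:2]-S)@ex,(np.array(q)[:2]-S)@ey) for q in P]).round(4)
c=load('t10');px=lambda p:o(p,10,225,150)
print('top line',f(p2w(c,px([(202,194),(418,173)]),.067)),'edge',f(p2w(c,px([(10,217),(190,200),(440,168),(790,137)]),.06)),'q',f(p2w(c,px([(40,357)]),.08)))
b,r=fitrect(c,px([(193,116),(411,93),(441,395),(225,414)]),.067,.11,.08); print('board',f([b]),b[2]-a,'line x',f([b])[0,0]+.025,abs(r).max())
c=load('s10');px=lambda p:o(p,10,230,195)
print('side line',f(p2w(c,px([(257,183),(190,333)]),.067)),'edge',f(p2w(c,px([(352,3),(272,175),(180,365),(70,598)]),.06)))
b,r=fitrect(c,px([(107,330),(181,175),(483,231),(414,384)]),.067,.11,.08); print('board',f([b]),b[2]-a,'line x',f([b])[0,0]+.025,abs(r).max())
```

```text
top line [[ 0.1608  0.0726]
 [ 0.1605 -0.0053]] edge [[ 0.1608  0.1427]
 [ 0.1603  0.0775]
 [ 0.1627 -0.0133]
 [ 0.1611 -0.14  ]] q [[0.1061 0.1346]]
board [[0.1349 0.0334]] 0.0018716038527772788 line x 0.1599 0.0013729207837298862
side line [[ 0.1596 -0.0053]
 [ 0.1573  0.0721]] edge [[ 0.1603 -0.1168]
 [ 0.1588 -0.018 ]
 [ 0.1584  0.0808]
 [ 0.1572  0.1887]]
board [[0.1314 0.0379]] -0.005929771351203428 line x 0.15639999999999998 0.0017804631367634993
```

```bash
python3 -c "
from workcell import job_done; print(job_done())"
```

```text
the job is handed in; nothing more can be done
None
```

I pushed the quartz about 82 mm to the left along the shelf. Then I pushed the board square from its rear end with both fingertips until its brass line was over the far edge. The job took about 15 s and is handed in; it reports no verdict.

My last checks, with the arm backed away:

- **Line position:** in the top view the line is within about 1 mm of the edge. The side view puts it about 0–1 mm short when I measure the line itself, and about 2–3 mm short when I fit the board's corners. All of these are inside the 6 mm tolerance.
- **Squareness:** the board is within about 0.006 rad of square to the edge.
- **Quartz:** it stands upright on the shelf, with a gap of about 35 mm to the board.
- **Bystanders:** the loupe and dish showed no movement in the views I compared. I did not check the tweezer stand or the coin box lid again at the end, but the arm stayed away from both.

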